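# Set the fume-extraction gate to its third click

### The arm

A 6-joint arm with a two-finger parallel gripper is mounted at the origin on the work surface. World frame = base frame: x ahead of the robot, y to its left, z up, the work surface at z = 0. Lengths are in m, angles in rad, forces in N, time in s.
With the tool pointing down it reaches from about 0.375 to 0.925 m from the base axis. Payload 5.7 kg.
Tool frame: the origin (TCP) lies midway between the tips of the shut fingers; the grasp point (between the pads) lies 19 mm behind it; y points along the fingers, x is the direction in which the jaws open and shut, and the axes are right-handed (so a half turn about y gives the same grasp; the last joint's range is limited). The gripper opens to 85 mm and grips with 20 to 120 N. Pads are 22 mm wide; open, the fingers measure 114 mm over their backs; the gripper's body (76 mm by 85 mm) begins 54 mm behind the grasp point. The pads swing forward as they close: fully open they stand 13 mm farther back than shut.
Start: joints at [1.192, 0.359, 1.51, -0, 1.272, -0.115], TCP at [0.156, 0.579, 0.211] pointing down, gripper open.
Joint ranges: [-2.97, 2.97], [-1.01, 2.36], [0.21, 2.38], [-0.96, 4.11], [0.2, 2.71], [-2.98, 2.98]. Speed limits (rad/s): [2.39, 2.39, 3.14, 3.14, 3.14, 3.14].

### API

Orientations are given as a unit quaternion [w, x, y, z].
In Python, from workcell import read_state, grab_frame, hand_in gives the robot as it stands. The module is installed in compiled form; this text tells all that it offers.
- The arm moves only by the shell command python3 -m crank 'ROWS' [FORCE]. ROWS is JSON, one flat list of numbers, 7 for each row, row after row: the shift along the tool's x, y, z in m, then the turn, a rotation vector about the tool's x, y, z in rad, then the opening, from -1 (shut) to 1 (fully open). A call has 1 to 8 rows; each row is the pose to reach, as a shift and turn from the pose commanded when the call began, along the tool's axes at that moment; what a row does not reach only later rows make up. A row lasts 1/8 s, in which the tool goes at most 62.5 mm and 10.7 degrees, less where a joint would pass 70% of its speed; a pose out of reach is approached as far as the arm can. A call with a gripper value outside its range is refused whole. The fingers move at their own pace and stop on an object; FORCE is the grip in N (left out, the last holds). Time passes only in rows, so rows that repeat a pose let the fingers close. It gives the time, the measured TCP pose, the force and the opening at its end, in the units of the state.
- read_state(): the state, without advancing time (a new reading comes with each control period).
- grab_frame(name): name is "scene" or "top"; returns a dict with "frame" (384x512x3 uint8, red, green, blue), "fx", "fy", "cx", "cy" (pixels), "k1" (the pictures are not rectified: a ray, as slopes to the right and down, at radius r is drawn at 1 + k1 r^2 times it, then the intrinsics apply), "R" (3x3) and "t" (3): a world point X has camera coordinates R X + t. Camera axes: x right, y down, z forward; pixel columns grow to the right and rows downward; lengths in m; the calibration is good to about 2 mm. A picture is of the moment at which its call begins. There is no depth.
- hand_in(): hands the job in, once; it reports no verdict.
The state is a dict: "clock": time; "qpos": joint angles; "qd": joint speeds; "joint_torque": joint torques, N m; "eef_pos": TCP position; "orientation": TCP orientation; "contact_force": force on the tool from outside, world axes, zero at the start; "ft_torque": the same for the moment, N m; "opening": finger opening in m.
Only numpy, scipy, OpenCV 4.12 (cv2) and the standard library are available. Lean on these libraries where they do the work, as an engineer would, in place of code of your own. Each camera call takes 0.05 s, during which the arm holds its last target.

### The job

Get the solder-fume extraction ready: push the red handle of the slide gate with a fingertip until the gate is fully shut, then push it open again to the third click, counting from shut, and leave it there without running past it. Push the handle from one side at a time without gripping it, and leave the bottles, the jar and the cutters where they stand.

Things in the scene. Friction and masses are not known exactly. Their poses are not given: they have to be found in the camera images.
- gate_housing: Fixed extraction point: bench flange, yellow 75 mm elbow, grey slide-gate housing, black hood. Origin on the bench under the gate housing; x along the duct to the hood, y the way the gate slides open, z up. Housing: x +-15, y +-55 mm, flat top 118 mm up. Hood out to x = 168 mm, 125 mm high; elbow to x = -172 mm, 101 mm high. Its place and yaw vary.
- gate (a joint): Gate position in m along the housing's +y: 0 shut (hard stop), 0.075 fully open. A ball clicks into a notch every 15 mm: shut 0, first click 0.015, second 0.030, third 0.045. Starts at the first or second click. Leaving a notch takes 5 to 8 N; past the crest midway the force drops and the gate snaps into the next notch, where it stays.
- handle (a point): Centre of the red handle, which moves with the gate: an upright tab 52 mm wide (housing x), 13 mm thick (housing y), red from 125 to 165 mm above the bench (point at 145 mm; thin steel edge up to 167 mm), so it stands above the housing's top and a finger can reach its inner face over the housing. At y = 78 mm + gate position, x = 0 in the housing frame. Below: bare 3 mm steel.
- outer_scale: The red plastic plate riveted to the outer (+y) face of the handle tab, 52 x 5 x 40 mm: push this one to shut the gate. Origin at the middle of its lower edge, on the face against the steel tab (1.5 mm from the tab's middle).
- inner_scale: The same red plate on the inner (-y, housing side) face: push this one to open the gate. Origin at the middle of its lower edge, on the face against the steel tab.
- flux_bottle: White and blue flux bottle, 48 mm across, 90 mm high, loose, on the robot's side of the handle's path. Origin at the centre of its underside. Leave alone.
- glass_jar: Glass jar with a green lid, 60 mm across, 63 mm high, loose, beside the hood. Origin at the centre of its underside. Leave alone.
- solvent_bottle: Square white solvent bottle with a steel pump top, 60 x 60 mm, 107 mm high, loose, on the side of the housing away from the handle. Origin at the centre of its underside. Leave alone.
- side_cutters: Small side cutters with yellow and black grips lying on the bench, 125 mm long, 14 mm high, beyond the handle's path. Origin on the bench near the joint of the cutters, jaws to its +x. Leave alone.

How it is judged:
On the way:
1. the gate is fully shut (value of joint gate below 0.004 m), for 0.1 s.
At the end, for the whole second after the job is handed in: After having been fully shut, the gate rests in its third click from shut (joint 45 mm, within 4.5 mm), at rest, and the two bottles, the jar and the cutters are within 15 mm of where they stood (value of joint gate between 0.0405 and 0.0495 m and velocity of joint gate between -0.005 and 0.005 m/s and distance of each of flux_bottle, glass_jar, solvent_bottle, side_cutters from where it was at the start of the episode below 0.015 m); the robot touches nothing.
It fails at once if the gate is run past the third click (beyond the crest towards the fourth) (value of joint gate above 0.0535 m).
It fails at once if the handle is gripped: fingers press on both of its faces at once (contact force between the fingers and outer_scale above 1 N and contact force between the fingers and inner_scale above 1 N).
It fails at once if a bottle, the jar or the cutters are moved or lifted (distance of any of flux_bottle, glass_jar, solvent_bottle, side_cutters from where it was at the start of the episode above 0.015 m).
It fails at once if the handle is pushed with something other than the fingers (the arm or the gripper's body) (contact force between the arm and outer_scale above 1 N or contact force between the arm and inner_scale above 1 N).
It also fails if it takes over 61 s, if anything falls off the work surface, if the arm or the gripper's body presses on something with over 40 N, if the wrist force passes 120 N, or if a joint passes its speed limit or range.

## Working session

There is one attempt and no reset: what is moved stays moved. The work goes in short steps, Python scripts to look and compute and a shell command to move; the robot and the scene stay as the last step left them, time stands still between calls to the robot, and variables do not carry over. Pictures are saved under pics/ and viewed, and the job is handed in when it is done.

```bash
mkdir -p pics
cat > h.py <<'E'
import numpy as np, cv2
from workcell import read_state, grab_frame
def K(f): return np.array([[f["fx"],0,f["cx"]],[0,f["fy"],f["cy"]],[0,0,1.]])
def proj(f,X):
    X=np.atleast_2d(X)
    rv,_=cv2.Rodrigues(np.array(f["R"],float))
    p,_=cv2.projectPoints(X.astype(float),rv,np.array(f["t"],float),K(f),np.array([f["k1"],0,0,0.]))
    return p[:,0]
def atz(f,uv,z):
    uv=np.atleast_2d(uv).astype(float)
    n=cv2.undistortPoints(uv[:,None],K(f),np.array([f["k1"],0,0,0.]))[:,0]
    R=np.array(f["R"]);t=np.array(f["t"]);c=-R.T@t
    d=np.c_[n,np.ones(len(n))]@R
    return c+d*((z-c[2])/d[:,2])[:,None]
E
python3 - <<'E'
from h import *
import pickle
for n in("scene","top"):
    f=grab_frame(n); cv2.imwrite(f"pics/{n}0.png",f["frame"][:,:,::-1]); pickle.dump(f,open(n+"0.pkl","wb"))
    print(n,f["fx"],f["k1"],-np.array(f["R"]).T@f["t"])
print(read_state())
E
```

```text
scene 496.2372922546852 0.03422435411817706 [1.26857075 0.54839861 0.80667178]
top 369.8992554304241 0.03882202170472592 [0.46390947 0.06396384 0.84260334]
{'clock': 0.1, 'qpos': array([ 1.19189591e+00,  3.59446494e-01,  1.51135644e+00, -5.27815913e-06,
        1.27245648e+00, -1.15103187e-01]), 'qd': array([-1.13225324e-03, -2.34534490e-03, -2.80714134e-03,  6.04899402e-05,
        1.45849319e-03, -5.53042877e-04]), 'joint_torque': array([ 5.34930659e-04, -5.28654850e+01, -2.79346615e+01, -1.86137622e-04,
        4.79279362e-03,  2.92245076e-06]), 'eef_pos': array([0.1562185 , 0.57863412, 0.21001733]), 'orientation': array([-0.56111102,  0.56171841,  0.42939402, -0.43040404]), 'contact_force': array([-0.05251636, -0.19849604, -0.80568489]), 'ft_torque': array([-0.00614974,  0.03158258,  0.0643795 ]), 'opening': 0.08571394308677664}
```

View pics/scene0.png

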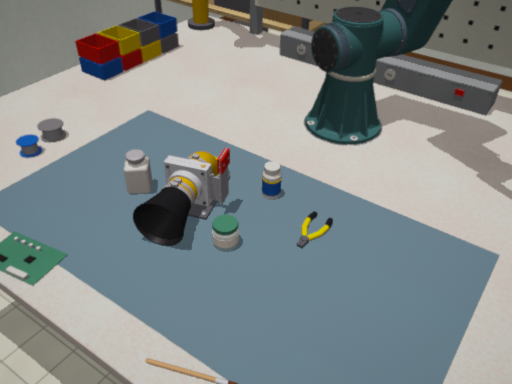

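View pics/top0.png

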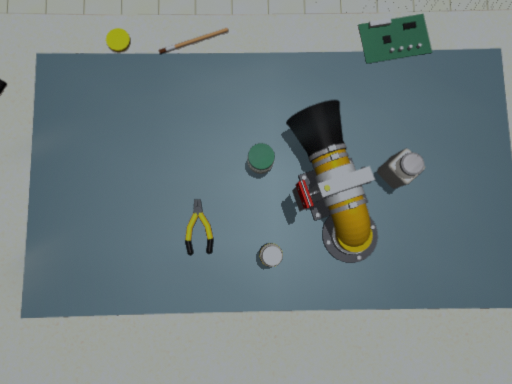

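Run:
```python
from h import *
import pickle
f=pickle.load(open("top0.pkl","rb"))
a=f["frame"][130:280,230:430,::-1]; cv2.imwrite("pics/topz.png",cv2.resize(a,None,fx=4,fy=4,interpolation=cv2.INTER_CUBIC))
f=pickle.load(open("scene0.pkl","rb"))
a=f["frame"][130:255,120:290,::-1]; cv2.imwrite("pics/scz.png",cv2.resize(a,None,fx=4.5,fy=4.5,interpolation=cv2.INTER_CUBIC))
```

```text
(no output)
```

View pics/topz.png

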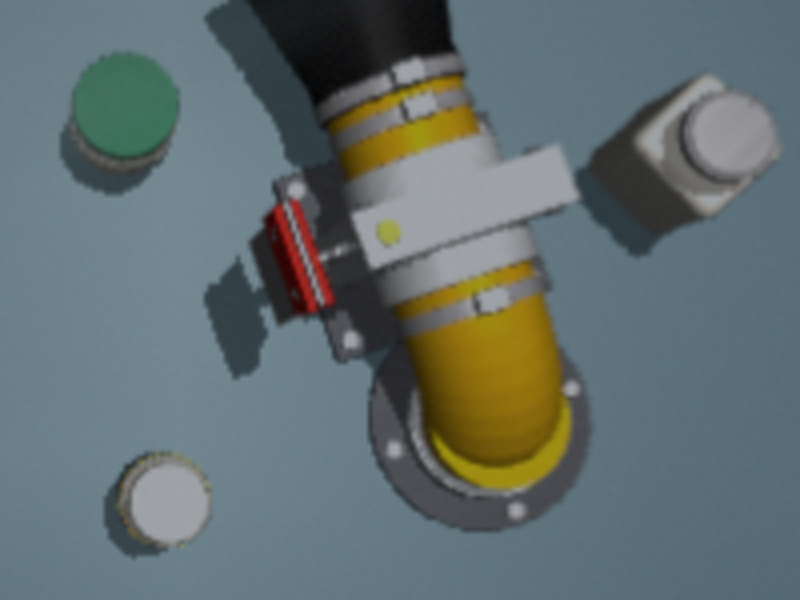

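View pics/scz.png

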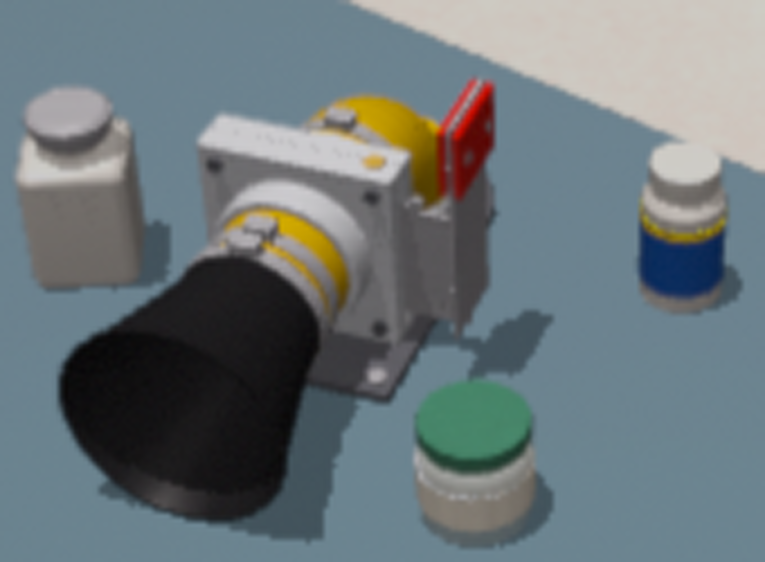

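The top view shows the housing top (zoomed corners 352,213 / 558,147 / 580,197 / 372,266) and the red handle's steel edge from (288,203) to (325,303). Fitting the pose to these points.

```bash
cat > fit.py <<'E'
from h import *
import pickle
from scipy.optimize import least_squares
f=pickle.load(open("top0.pkl","rb")); s=pickle.load(open("scene0.pkl","rb"))
def z(p): return (np.array(p,float)+.5)/4-.5+[230,130]
def zs(p): return (np.array(p,float)+.5)/4.5-.5+[120,130]
H=np.array([[.015,.055,.118],[.015,-.055,.118],[-.015,-.055,.118],[-.015,.055,.118]])
ht=z([(352,213),(558,147),(580,197),(372,266)])
hs=zs([(410,182),(200,145),(220,115),(410,152)])
st=z([(288,203),(325,303)])
ss=zs([(443,138),(482,82)])
def model(p):
    x,y,a,g=p; R=np.array([[np.cos(a),-np.sin(a),0],[np.sin(a),np.cos(a),0],[0,0,1]])
    T=np.array([[.026,.078+g,.167],[-.026,.078+g,.167]])
    return (np.vstack([H,T])@R.T)+[x,y,0]
def res(p,split=False):
    X=model(p)
    return np.r_[(proj(f,X)-np.vstack([ht,st])).ravel(),.5*(proj(s,X)-np.vstack([hs,ss])).ravel()]
r=least_squares(res,[.5,-.1,.3,.02],loss='soft_l1')
print(r.x,np.degrees(r.x[2])); print(res(r.x).reshape(-1,2).round(1))
X=model(r.x)
for nm,uv,zz in [("jar",z((124,105)),.063),("flux",z((170,502)),.09),("solv",z((732,135)),.107),("cutA",(198,212),.01),("cutB",(190,250),.01),("cutC",(210,250),.01)]:
    print(nm,atz(f,uv,zz)[0].round(3))
E
python3 fit.py
```

```text
[ 0.56849662 -0.1354014   0.30510538  0.01397613] 17.481250550567907
[[-0.4 -0.2]
 [ 0.1 -0.9]
 [-0.   0.7]
 [-0.3  0.8]
 [-0.2 -0.8]
 [-0.   0.8]
 [-2.6  0.1]
 [-0.7 -0.2]
 [-0.1 -0.3]
 [-0.2 -0.1]
 [-0.  -0.8]
 [-0.3 -0.7]]
jar [0.634 0.03  0.063]
flux [0.425 0.012 0.09 ]
solv [ 0.604 -0.275  0.107]
cutA [0.519 0.171 0.01 ]
cutB [0.435 0.189 0.01 ]
cutC [0.435 0.144 0.01 ]
```

```bash
cat > plan.py <<'E'
from h import *
from scipy.spatial.transform import Rotation as Ro
import sys
O=np.array([.5685,-.1354,0]); A=.305
RH=Ro.from_euler('z',A)
def rel():
    s=read_state(); q=s["orientation"]; R=Ro.from_quat([q[1],q[2],q[3],q[0]])
    return s,R
def goto(h,Rt=None):
    s,R=rel(); t=RH.apply(np.array(h,float))+O
    print("clk",round(s["clock"],2),"q",s["qpos"].round(2),"world target",t.round(4),"tool shift",R.inv().apply(t-s["eef_pos"]).round(4))
    if Rt is not None: print("turn",(R.inv()*Rt).as_rotvec().round(4))
    print("now housing",RH.inv().apply(s["eef_pos"]-O).round(4),"F_h",RH.inv().apply(s["contact_force"]).round(2),"open",round(s["opening"],4))
    return s
# tool y = -Z ; tool z (pad width) or x along housing y
def target(sign=1,axis='z'):
    yh=RH.apply([0,1,0])*sign; down=np.array([0,0,-1.])
    if axis=='z': M=np.c_[np.cross(down,yh),down,yh]
    else: M=np.c_[yh,down,np.cross(yh,down)]
    return Ro.from_matrix(M)
E
python3 - <<'E'
from plan import *
s,R=rel(); print(R.as_matrix().round(3))
for ax in 'zx':
  for sg in (1,-1): print(ax,sg); goto([0,.15,.21],target(sg,ax))
E
```

```text
[[ 0.261 -0.001 -0.965]
 [ 0.965 -0.002  0.261]
 [-0.002 -1.     0.   ]]
z 1
clk 0.1 q [ 1.19  0.36  1.51 -0.    1.27 -0.12] world target [0.5235 0.0077 0.21  ] tool shift [-0.4554  0.0007 -0.5034]
turn [ 7.000e-04  1.002e+00 -1.600e-03]
now housing [-0.1788  0.8049  0.21  ] F_h [-0.11 -0.17 -0.81] open 0.0857
z -1
clk 0.1 q [ 1.19  0.36  1.51 -0.    1.27 -0.12] world target [0.5235 0.0077 0.21  ] tool shift [-0.4554  0.0007 -0.5034]
turn [-1.9000e-03 -2.1396e+00 -8.0000e-04]
now housing [-0.1788  0.8049  0.21  ] F_h [-0.11 -0.17 -0.81] open 0.0857
x 1
clk 0.1 q [ 1.19  0.36  1.51 -0.    1.27 -0.12] world target [0.5235 0.0077 0.21  ] tool shift [-0.4554  0.0007 -0.5034]
turn [-0.0007 -0.5688 -0.0016]
now housing [-0.1788  0.8049  0.21  ] F_h [-0.11 -0.17 -0.81] open 0.0857
x -1
clk 0.1 q [ 1.19  0.36  1.51 -0.    1.27 -0.12] world target [0.5235 0.0077 0.21  ] tool shift [-0.4554  0.0007 -0.5034]
turn [ 2.1000e-03  2.5728e+00 -9.0000e-04]
now housing [-0.1788  0.8049  0.21  ] F_h [-0.11 -0.17 -0.81] open 0.0857
```

```bash
python3 -m crank '[-0.03,0,-0.033,0,0.125,0,-1, -0.06,0,-0.066,0,0.25,0,-1, -0.09,0,-0.1,0,0.375,0,-1, -0.12,0,-0.133,0,0.5,0,-1, -0.15,0,-0.166,0,0.625,0,-1, -0.18,0,-0.2,0,0.75,0,-1, -0.21,0,-0.233,0,0.875,0,-1, -0.24,0,-0.265,0,1.002,0,-1]' 20
python3 - <<'E'
from plan import *
goto([0,.15,.21],target(1,'z'))
E
```

```text
clock: 1.1
eef_pos: [0.3501, 0.277, 0.2106]
orientation: [-0.699, 0.699, 0.106, -0.106]
contact_force: [0.2, -0.0, -0.4]
opening: -0.0001
clk 1.1 q [ 0.51  0.14  1.82 -0.    1.18  0.21] world target [0.5235 0.0077 0.21  ] tool shift [ 0.0857  0.0006 -0.3086]
turn [ 0.0002 -0.0041 -0.0003]
now housing [-0.0845  0.459   0.2106] F_h [ 0.21 -0.08 -0.43] open -0.0001
```

```bash
python3 -m crank '[0.013,0,-0.046,0,0,0,-1, 0.026,0,-0.092,0,0,0,-1, 0.039,0,-0.138,0,0,0,-1, 0.051,0,-0.184,0,0,0,-1, 0.064,0,-0.23,0,0,0,-1, 0.077,0,-0.276,0,0,0,-1, 0.0857,0,-0.3086,0,0,0,-1, 0.0857,0,-0.3086,0,0,0,-1]'
python3 - <<'E'
from plan import *
goto([0,.15,.138],target(1,'z'))
f=grab_frame("top"); a=f["frame"][100:280,190:430,::-1]; cv2.imwrite("pics/top1.png",cv2.resize(a,None,fx=3.3,fy=3.3))
f=grab_frame("scene"); a=f["frame"][80:255,120:320,::-1]; cv2.imwrite("pics/sc1.png",cv2.resize(a,None,fx=3.4,fy=3.4))
E
```

```text
clock: 2.1
eef_pos: [0.5253, 0.0078, 0.2104]
orientation: [-0.699, 0.699, 0.106, -0.106]
contact_force: [-0.8, 0.2, -0.4]
opening: -0.0
clk 2.1 q [-0.12  0.25  1.67 -0.    1.22 -0.42] world target [0.5235 0.0077 0.138 ] tool shift [-0.0018  0.0724  0.0005]
turn [ 0.0005 -0.0029 -0.    ]
now housing [0.0018 0.1496 0.2104] F_h [-0.7   0.46 -0.39] open -0.0
```

View pics/sc1.png

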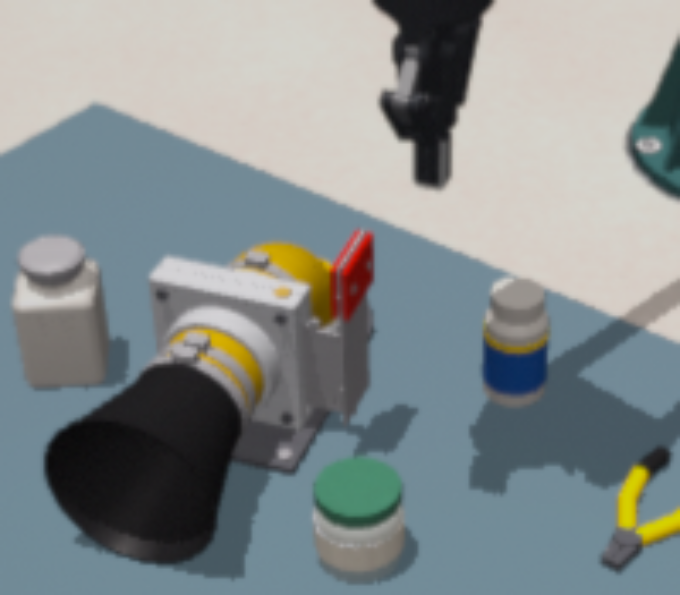

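View pics/top1.png

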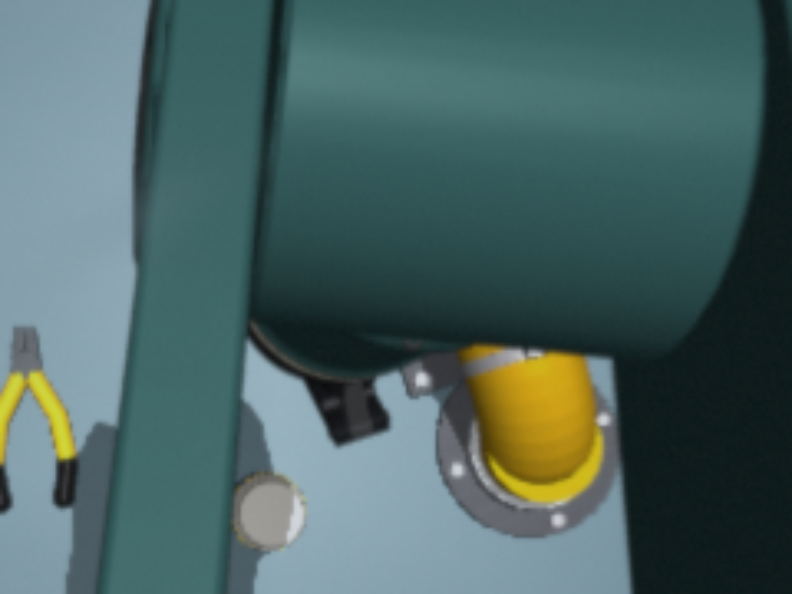

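```bash
python3 -m crank '[-0.001,0.024,0,0,0,0,-1, -0.002,0.048,0,0,0,0,-1, -0.002,0.072,0,0,0,0,-1, -0.002,0.072,-0.01,0,0,0,-1, -0.002,0.072,-0.02,0,0,0,-1, -0.002,0.072,-0.027,0,0,0,-1, -0.002,0.072,-0.03,0,0,0,-1]'
python3 - <<'E'
from plan import *
goto([0,.12,.138],target(1,'z'))
s=read_state()
f=grab_frame("scene"); a=f["frame"][80:255,120:320,::-1]; cv2.imwrite("pics/sc2.png",cv2.resize(a,None,fx=3.4,fy=3.4))
print((proj(f,s["eef_pos"])-[120,80])*3.4)
E
```

```text
clock: 3.08
eef_pos: [0.5321, -0.0202, 0.1396]
orientation: [-0.699, 0.699, 0.108, -0.107]
contact_force: [0.3, -0.1, 0.6]
opening: 0.0
clk 3.08 q [-0.17  0.34  1.74 -0.    1.06 -0.47] world target [ 0.5325 -0.0209  0.138 ] tool shift [ 0.0002  0.0016 -0.0008]
turn [ 0.0008 -0.0008  0.0014]
now housing [-0.0002  0.1208  0.1396] F_h [ 0.22 -0.2   0.56] open 0.0
[[388.43376896 287.52360553]]
```

View pics/sc2.png

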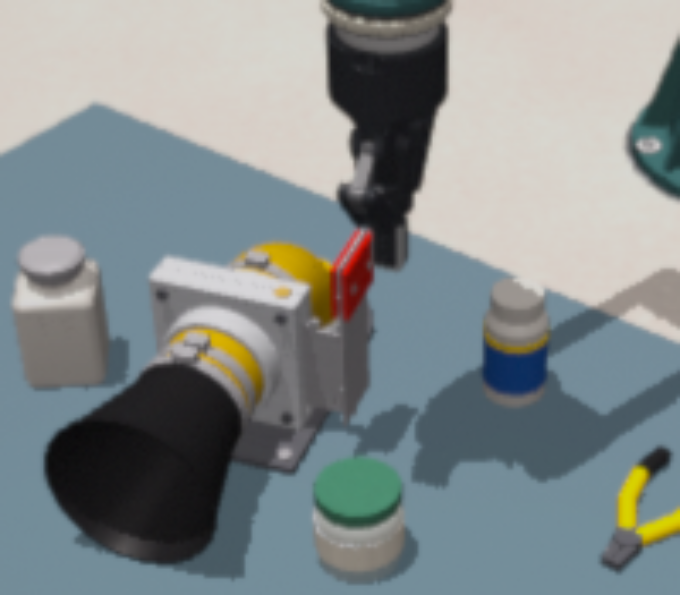

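Run:
```python
from plan import *
s=read_state()
f=grab_frame("scene"); x0,y0=185,95; k=8
a=cv2.resize(f["frame"][y0:y0+75,x0:x0+95,::-1],None,fx=k,fy=k,interpolation=cv2.INTER_CUBIC)
T=s["eef_pos"]
for dz in (0,.01,.02,.03):
    for h in ([0,0,0],[.0145,.011,0],[-.0145,.011,0],[.0145,-.011,0]):
        p=(proj(f,T+RH.apply(h)+[0,0,dz])[0]+.5-[x0,y0])*k
        cv2.circle(a,tuple(int(v) for v in p),3,[(0,255,0),(255,255,0),(0,255,255),(255,0,255)][int(round(dz*100))],-1)
cv2.imwrite("pics/sc3.png",a)
```

```text
(no output)
```

View pics/sc3.png

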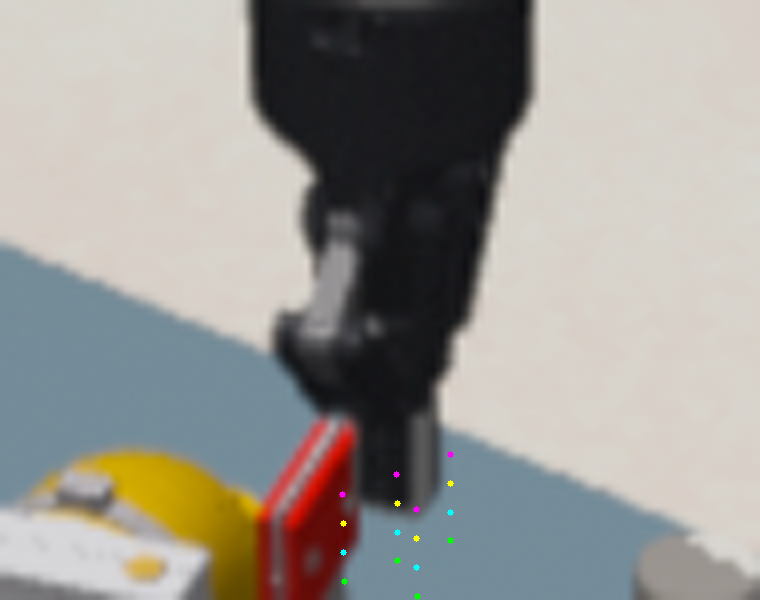

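Run:
```python
from plan import *
s=read_state()
f=grab_frame("top"); x0,y0=250,170; k=8
a=cv2.resize(f["frame"][y0:y0+75,x0:x0+95,::-1],None,fx=k,fy=k,interpolation=cv2.INTER_CUBIC)
a=cv2.convertScaleAbs(a,alpha=1.8)
T=s["eef_pos"]
for dz in (0,.01,.02,.03):
    for h in ([0,0,0],[.0145,.011,0],[-.0145,.011,0],[.0145,-.011,0],[-.0145,-.011,0]):
        p=(proj(f,T+RH.apply(h)+[0,0,dz])[0]+.5-[x0,y0])*k
        cv2.circle(a,tuple(int(v) for v in p),3,[(0,255,0),(255,255,0),(0,255,255),(255,0,255)][int(round(dz*100))],-1)
cv2.imwrite("pics/top3.png",a)
```

```text
(no output)
```

View pics/top3.png

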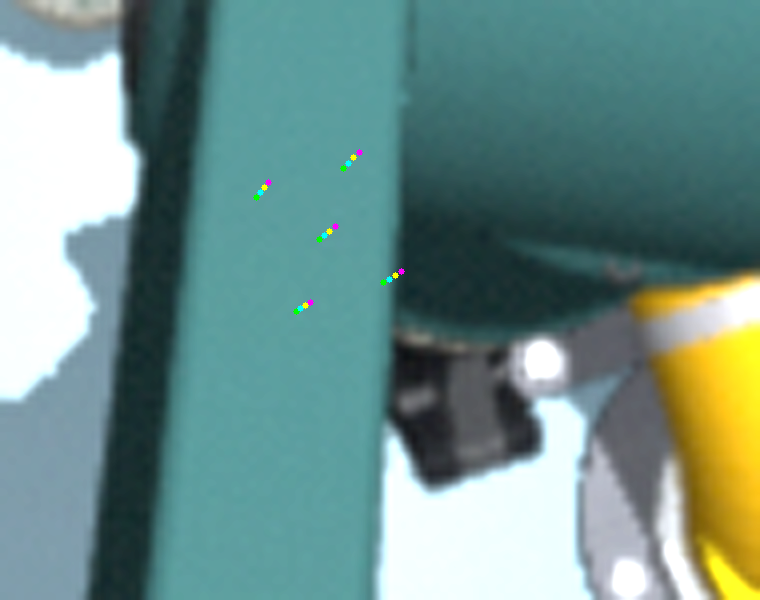

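Run:
```python
from plan import *
import pickle
f=pickle.load(open("top0.pkl","rb"))
for z in (.18,.2,.22,.24): 
  for u in ((430,488),(540,450)): print(z,RH.inv().apply(atz(f,np.array(u)/8+[250-.5,170-.5],z)-O).round(4))
g=pickle.load(open("scene0.pkl","rb"))
# scene: tip bottom front corner (410,512), right corner (438,490) zoomed
for z in (.14,.15,.16,.17):
  for u in ((410,512),(438,490)): print(z,RH.inv().apply(atz(g,np.array(u)/8+[185-.5,95-.5],z)-O).round(4))
print(read_state()["orientation"])
# fov ray checks: shadow
```

```text
0.18 [[-0.0629  0.122   0.18  ]]
0.18 [[-0.0627  0.0959  0.18  ]]
0.2 [[-0.0622  0.125   0.2   ]]
0.2 [[-0.062   0.0997  0.2   ]]
0.22 [[-0.0615  0.128   0.22  ]]
0.22 [[-0.0613  0.1035  0.22  ]]
0.24 [[-0.0608  0.131   0.24  ]]
0.24 [[-0.0606  0.1073  0.24  ]]
0.14 [[-0.0237  0.1161  0.14  ]]
0.14 [[-0.0371  0.1201  0.14  ]]
0.15 [[-0.0103  0.121   0.15  ]]
0.15 [[-0.0234  0.125   0.15  ]]
0.16 [[0.0032 0.1259 0.16  ]]
0.16 [[-0.0098  0.1298  0.16  ]]
0.17 [[0.0166 0.1308 0.17  ]]
0.17 [[0.0039 0.1346 0.17  ]]
[-0.6988879   0.6989738   0.10737084 -0.10706459]
```

Run:
```python
from plan import *
s=read_state()
f=grab_frame("scene"); x0,y0=195,70; k=8
im=f["frame"][y0:y0+75,x0:x0+75,::-1].astype(float)
im=(255*(im/255)**.45).astype(np.uint8)
a=cv2.resize(im,None,fx=k,fy=k,interpolation=cv2.INTER_CUBIC)
cv2.imwrite("pics/sc4.png",a)
```

```text
(no output)
```

View pics/sc4.png

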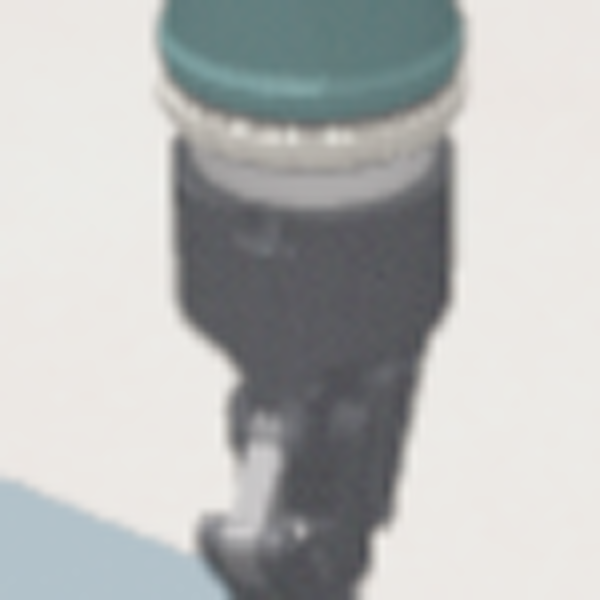

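Run:
```python
from plan import *
import pickle
g=pickle.load(open("scene0.pkl","rb"))
T=np.array([.5321,-.0202,.1396])
for dz in (0,.05,.073,.12,.14,.16,.18): print(dz,((proj(g,T+[0,0,dz])[0]-[195,70]+.5)*8).round(0))
print("base",[proj(g,[[.0,0,z]])[0].round(0) for z in(0,.1,.2,.3)])
print(proj(g,RH.apply([[-.026,.0995,.165],[-.026,.0995,.125],[.026,.0995,.165]])+O), )
d=RH.inv().apply(-np.array(g["R"]).T@g["t"]-T); print(d/np.linalg.norm(d))
```

```text
0 [318. 761.]
0.05 [316. 615.]
0.073 [315. 546.]
0.12 [313. 398.]
0.14 [312. 332.]
0.16 [311. 265.]
0.18 [310. 196.]
base [array([342., 124.]), array([346.,  95.]), array([351.,  64.]), array([356.,  30.])]
[[229.21215111 147.76892099]
 [229.51190436 161.86346725]
 [221.19337    159.98050809]]
[0.76274423 0.28056016 0.58267249]
```

```bash
python3 -m crank '[0,0.006,0,0,0,0,-1, 0,0.013,0,0,0,0,-1, 0,0.013,-0.004,0,0,0,-1, 0,0.013,-0.007,0,0,0,-1, 0,0.013,-0.007,0,0,0,-1]'
python3 - <<'E'
from plan import *
goto([0,.112,.127],target(1,'z'))
s=read_state()
f=grab_frame("scene"); a=f["frame"][95:170,185:280,::-1]; cv2.imwrite("pics/sc5.png",cv2.resize(a,None,fx=8,fy=8,interpolation=cv2.INTER_CUBIC))
E
```

```text
clock: 3.9
eef_pos: [0.5336, -0.0264, 0.126]
orientation: [-0.699, 0.699, 0.107, -0.107]
contact_force: [-0.6, -0.6, -0.9]
opening: 0.0001
clk 3.9 q [-0.18  0.36  1.75 -0.    1.03 -0.48] world target [ 0.5349 -0.0286  0.127 ] tool shift [ 0.0005 -0.001  -0.0024]
turn [ 0.0003 -0.0004  0.0003]
now housing [-0.0005  0.1144  0.126 ] F_h [-0.79 -0.42 -0.9 ] open 0.0001
```

View pics/sc5.png

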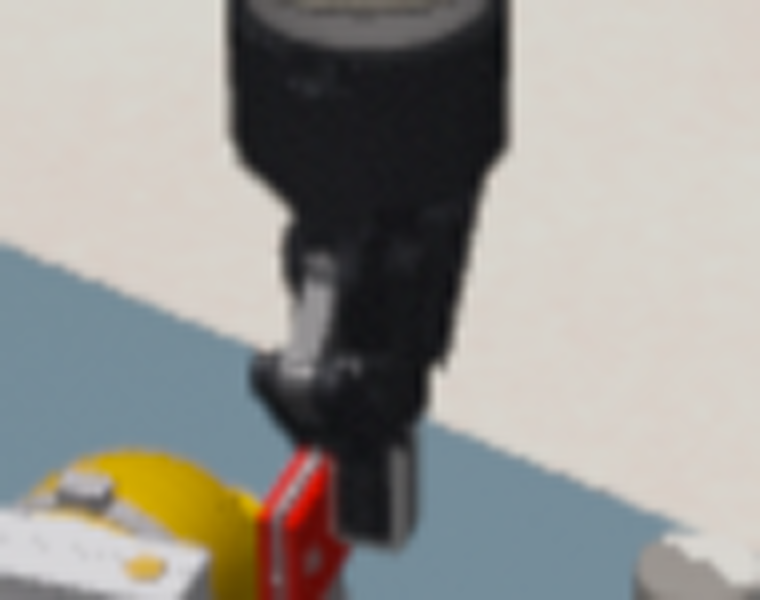

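The finger now clearly stands in front of the handle's outer face (finger tip at about 365,540, handle at 300,520), though the tip looks higher than its stated TCP. I'm going 8 mm lower, then pushing gently.

```bash
python3 -m crank '[0,0.004,0,0,0,0,-1, 0,0.008,-0.002,0,0,0,-1, 0,0.008,-0.004,0,0,0,-1, 0,0.008,-0.006,0,0,0,-1, 0,0.008,-0.006,0,0,0,-1]'; python3 -c "
from plan import *
goto([0,.1,.119],target(1,'z'))"
```

```text
clock: 4.58
eef_pos: [0.5343, -0.0305, 0.1174]
orientation: [0.7, -0.698, -0.107, 0.108]
contact_force: [-0.2, 5.9, -2.6]
opening: 0.0003
clk 4.58 q [-0.19  0.37  1.76  0.    1.01 -0.49] world target [ 0.5385 -0.04    0.119 ] tool shift [ 0.0012 -0.0017 -0.0104]
turn [-0.0029 -0.0006 -0.0009]
now housing [-0.0012  0.1104  0.1174] F_h [ 1.57  5.74 -2.61] open 0.0003
```

```bash
python3 -m crank '[0,0,-0.002,0,0,0,-1, 0,0,-0.004,0,0,0,-1, 0,0,-0.004,0,0,0,-1]'; python3 -c "
from plan import *
goto([0,.1,.119],target(1,'z'))"
```

```text
clock: 4.95
eef_pos: [0.5359, -0.0355, 0.1176]
orientation: [0.699, -0.699, -0.107, 0.108]
contact_force: [-0.4, 2.5, -1.0]
opening: 0.0
clk 4.95 q [-0.19  0.38  1.75 -0.    1.02 -0.5 ] world target [ 0.5385 -0.04    0.119 ] tool shift [ 0.0011 -0.0014 -0.0051]
turn [-0.0004 -0.     -0.0009]
now housing [-0.0011  0.1051  0.1176] F_h [ 0.36  2.54 -1.02] open 0.0
```

```bash
python3 -m crank '[0,0,-0.002,0,0,0,-1, 0,0,-0.004,0,0,0,-1, 0,0,-0.006,0,0,0,-1, 0,0,-0.008,0,0,0,-1, 0,0,-0.008,0,0,0,-1]'; python3 -c "
from plan import *
goto([0,.1,.119],target(1,'z'))"
```

```text
clock: 5.58
eef_pos: [0.539, -0.0436, 0.1179]
orientation: [-0.699, 0.699, 0.107, -0.107]
contact_force: [-0.5, -0.2, -1.2]
opening: 0.0002
clk 5.58 q [-0.21  0.38  1.74 -0.    1.02 -0.51] world target [ 0.5385 -0.04    0.119 ] tool shift [ 0.0006 -0.0011  0.0036]
turn [ 0.0004 -0.0003  0.0003]
now housing [-0.0006  0.0964  0.1179] F_h [-0.51 -0.07 -1.15] open 0.0002
```

```bash
python3 -m crank '[0,0,-0.001,0,0,0,-1, 0,0,-0.002,0,0,0,-1, 0,0,-0.002,0,0,0,-1]'; python3 -c "
from plan import *
goto([0,.1,.119],target(1,'z'))"
```

```text
clock: 5.95
eef_pos: [0.5389, -0.0441, 0.1178]
orientation: [0.7, -0.698, -0.107, 0.107]
contact_force: [-1.0, 4.0, 3.0]
opening: 0.0
clk 5.95 q [-0.21  0.38  1.74  0.    1.02 -0.52] world target [ 0.5385 -0.04    0.119 ] tool shift [ 0.0008 -0.0012  0.004 ]
turn [-0.0018 -0.0002 -0.0002]
now housing [-0.0008  0.096   0.1178] F_h [0.29 4.14 2.97] open 0.0
```

```bash
python3 -m crank '[0,0,-0.001,0,0,0,-1, 0,0,-0.002,0,0,0,-1, 0,0,-0.002,0,0,0,-1]'; python3 -c "
from plan import *
goto([0,.1,.119],target(1,'z'))
f=grab_frame('scene'); a=f['frame'][95:170,185:280,::-1]; cv2.imwrite('pics/sc6.png',cv2.resize(a,None,fx=8,fy=8,interpolation=cv2.INTER_CUBIC))"
```

```text
clock: 6.32
eef_pos: [0.5389, -0.0441, 0.1179]
orientation: [0.701, -0.697, -0.107, 0.107]
contact_force: [-1.8, 11.6, 4.1]
opening: 0.0002
clk 6.33 q [-0.21  0.38  1.74  0.    1.02 -0.52] world target [ 0.5385 -0.04    0.119 ] tool shift [ 0.0008 -0.0011  0.004 ]
turn [-0.005  -0.0007 -0.0002]
now housing [-0.0008  0.096   0.1179] F_h [ 1.8  11.57  4.14] open 0.0002
```

View pics/sc6.png

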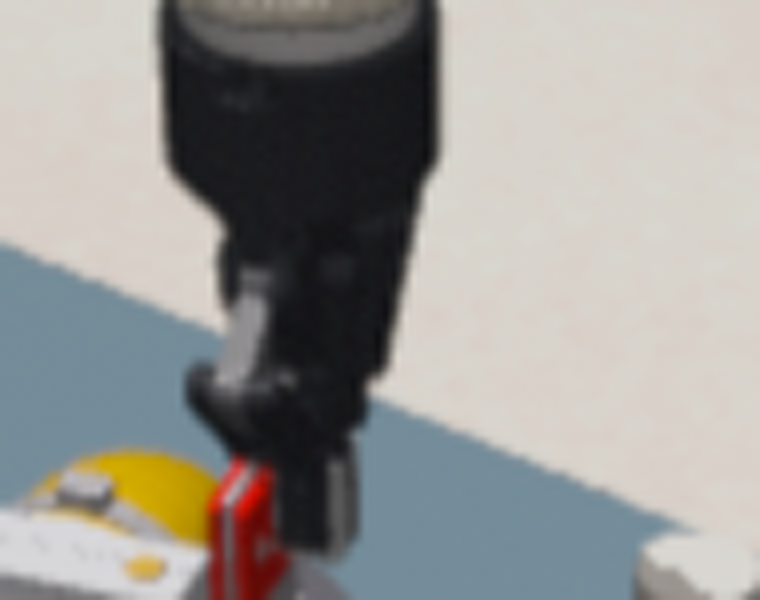

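```bash
python3 -m crank '[0,0,0.015,0,0,0,-1, 0,0,0.03,0,0,0,-1, 0.001,-0.045,0.03,0,0,0,-1, 0.001,-0.09,0.03,0,0,0,-1, 0.001,-0.09,0.03,0,0,0,-1, 0.001,-0.09,-0.01,0,0,0,-1, 0.001,-0.09,-0.047,0,0,0,-1, 0.001,-0.09,-0.047,0,0,0,-1]'; python3 -c "
from plan import *
goto([0,.045,.128],target(1,'z'))"
```

```text
clock: 7.38
eef_pos: [0.5552, -0.0934, 0.2067]
orientation: [-0.699, 0.699, 0.106, -0.107]
contact_force: [-0.8, -0.0, -0.2]
opening: -0.0002
clk 7.38 q [-0.29  0.31  1.6  -0.    1.24 -0.59] world target [ 0.555  -0.0925  0.128 ] tool shift [0.0002 0.0787 0.001 ]
turn [ 0.0005 -0.0023 -0.001 ]
now housing [-1.000e-04  4.410e-02  2.067e-01] F_h [-0.81  0.23 -0.23] open -0.0002
```

```bash
python3 -m crank '[0,0.025,0,0,0,0,-1, 0,0.05,0,0,0,0,-1, 0,0.065,0,0,0,0,-1, 0,0.072,0,0,0,0,-1, 0,0.0785,0,0,0,0,-1, 0,0.0785,0,0,0,0,-1]'; python3 -c "
from plan import *
goto([0,.045,.128],target(1,'z'))
f=grab_frame('scene'); a=f['frame'][95:170,165:260,::-1]; cv2.imwrite('pics/sc7.png',cv2.resize(a,None,fx=8,fy=8,interpolation=cv2.INTER_CUBIC))"
```

```text
clock: 8.12
eef_pos: [0.5551, -0.0916, 0.1293]
orientation: [-0.699, 0.699, 0.107, -0.107]
contact_force: [0.1, -0.1, 0.0]
opening: -0.0
clk 8.12 q [-0.29  0.39  1.69 -0.    1.06 -0.59] world target [ 0.555  -0.0925  0.128 ] tool shift [-0.0003  0.0013 -0.0009]
turn [ 0.0001  0.0001 -0.0001]
now housing [0.0003 0.0459 0.1293] F_h [ 0.02 -0.12  0.01] open -0.0
```

View pics/sc7.png

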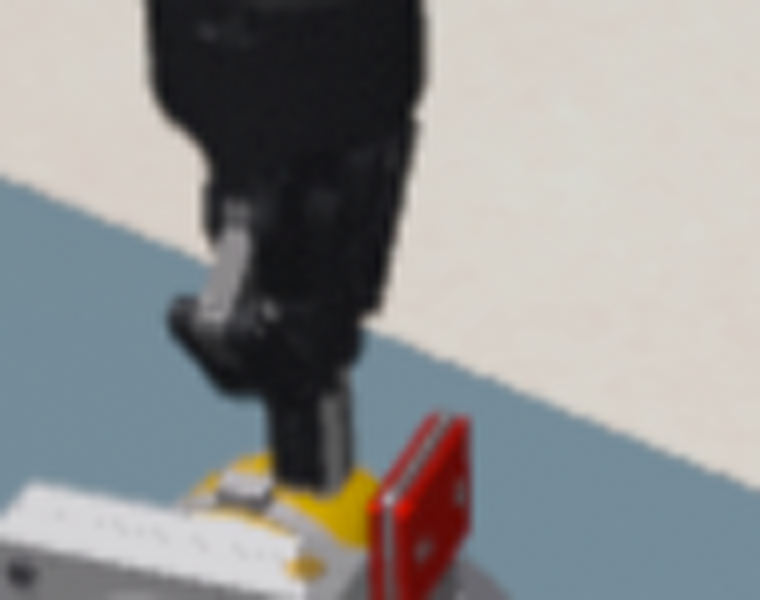

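```bash
python3 -m crank '[0,0,0.004,0,0,0,-1, 0,0,0.008,0,0,0,-1, 0,0,0.012,0,0,0,-1, 0,0,0.014,0,0,0,-1, 0,0,0.016,0,0,0,-1, 0,0,0.018,0,0,0,-1]'; python3 -c "
from plan import *
goto([0,.0685,.128],target(1,'z'))"
```

```text
clock: 8.93
eef_pos: [0.5502, -0.0763, 0.1294]
orientation: [-0.698, 0.7, 0.108, -0.107]
contact_force: [0.7, -8.9, -2.1]
opening: 0.0003
clk 8.93 q [-0.26  0.38  1.7  -0.    1.05 -0.56] world target [ 0.5479 -0.0701  0.128 ] tool shift [-0.0003  0.0014  0.0067]
turn [ 0.0037  0.0008 -0.    ]
now housing [0.0003 0.0618 0.1294] F_h [-2.02 -8.65 -2.08] open 0.0003
```

```bash
python3 -m crank '[0,0,0.002,0,0,0,-1, 0,0,0.004,0,0,0,-1, 0,0,0.005,0,0,0,-1]'; python3 -c "
from plan import *
goto([0,.0685,.128],target(1,'z'))"
```

```text
clock: 9.3
eef_pos: [0.548, -0.0696, 0.1294]
orientation: [0.699, -0.699, -0.107, 0.107]
contact_force: [0.2, -0.4, 0.4]
opening: -0.0
clk 9.3 q [-0.25  0.38  1.71  0.    1.05 -0.56] world target [ 0.5479 -0.0701  0.128 ] tool shift [-0.0003  0.0014 -0.0004]
turn [-0.0001 -0.0002 -0.    ]
now housing [0.0003 0.0689 0.1294] F_h [ 0.06 -0.46  0.45] open -0.0
```

```bash
python3 -m crank '[0,0,0.003,0,0,0,-1, 0,0,0.006,0,0,0,-1, 0,0,0.006,0,0,0,-1]'; python3 -c "
from plan import *
goto([0,.0835,.128],target(1,'z'))"
```

```text
clock: 9.68
eef_pos: [0.546, -0.0634, 0.1293]
orientation: [0.699, -0.699, -0.107, 0.108]
contact_force: [-1.0, 0.2, -0.6]
opening: 0.0004
clk 9.68 q [-0.24  0.38  1.71  0.    1.05 -0.55] world target [ 0.5434 -0.0558  0.128 ] tool shift [-0.0002  0.0013  0.0081]
turn [-0.0004  0.0004 -0.0002]
now housing [0.0002 0.0754 0.1293] F_h [-0.89  0.53 -0.56] open 0.0004
```

```bash
python3 -m crank '[0,0,0.002,0,0,0,-1, 0,0,0.004,0,0,0,-1, 0,0,0.004,0,0,0,-1]'; python3 -c "
from plan import *
goto([0,.0835,.128],target(1,'z'))"
```

```text
clock: 10.05
eef_pos: [0.5456, -0.0615, 0.1294]
orientation: [-0.698, 0.7, 0.108, -0.107]
contact_force: [1.7, -5.0, -2.5]
opening: 0.0001
clk 10.05 q [-0.24  0.37  1.72 -0.    1.05 -0.54] world target [ 0.5434 -0.0558  0.128 ] tool shift [-0.0004  0.0014  0.0062]
turn [0.0027 0.0004 0.0002]
now housing [0.0004 0.0773 0.1294] F_h [ 0.17 -5.28 -2.53] open 0.0001
```

```bash
python3 -m crank '[0,0,0.002,0,0,0,-1, 0,0,0.004,0,0,0,-1, 0,0,0.005,0,0,0,-1, 0,0,0.005,0,0,0,-1]'; python3 -c "
from plan import *
goto([0,.0835,.128],target(1,'z'))"
```

```text
clock: 10.55
eef_pos: [0.5434, -0.0548, 0.1293]
orientation: [0.699, -0.699, -0.107, 0.107]
contact_force: [0.2, 0.5, -0.2]
opening: -0.0002
clk 10.55 q [-0.23  0.37  1.72  0.    1.05 -0.53] world target [ 0.5434 -0.0558  0.128 ] tool shift [-0.0002  0.0013 -0.0009]
turn [-0.0008 -0.     -0.0001]
now housing [0.0002 0.0844 0.1293] F_h [ 0.33  0.42 -0.19] open -0.0002
```

Force dropped again at TCP y = 84 mm, so it should be in the second click; a picture to confirm before the last one.

```bash
python3 -c "
from plan import *
f=grab_frame('scene'); k=8;x0,y0=185,95
a=cv2.resize(f['frame'][95:170,185:280,::-1],None,fx=8,fy=8,interpolation=cv2.INTER_CUBIC)
for g,c in ((.015,(0,255,0)),(.03,(255,255,0)),(.045,(255,0,255))):
  p=(proj(f,RH.apply([[.026,.078+g,.167],[-.026,.078+g,.167]])+O)-[x0,y0]+.5)*k
  cv2.line(a,*[tuple(int(v) for v in q) for q in p],c,1)
cv2.imwrite('pics/sc8.png',a)"
```

```text
(no output)
```

View pics/sc8.png

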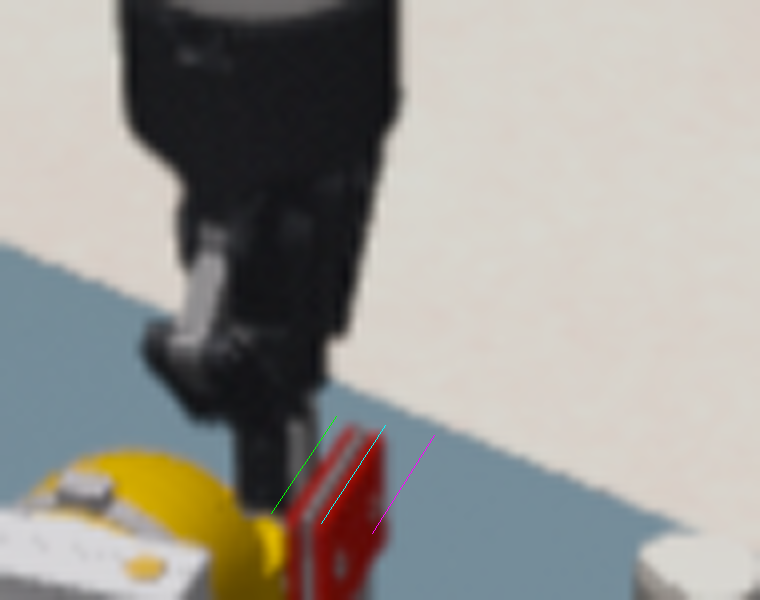

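The steel edge sits between the first-click (green) and second-click (cyan) lines, at about 24 mm: the gate is balanced on the crest, not yet in the second notch. I'll nudge it on 2 mm.

```bash
cat > look.py <<'E'
from plan import *
import sys
goto([0,.0985,.128],target(1,'z'))
f=grab_frame('scene'); k=8;x0,y0=185,95
a=cv2.resize(f['frame'][95:170,185:280,::-1],None,fx=8,fy=8,interpolation=cv2.INTER_CUBIC)
for g,c in ((.015,(0,255,0)),(.03,(255,255,0)),(.045,(255,0,255))):
  p=(proj(f,RH.apply([[.026,.078+g,.167],[-.026,.078+g,.167]])+O)-[x0,y0]+.5)*k
  cv2.line(a,*[tuple(int(v) for v in q) for q in p],c,1)
cv2.imwrite('pics/'+sys.argv[1],a)
E
python3 -m crank '[0,0,0.001,0,0,0,-1, 0,0,0.002,0,0,0,-1, 0,0,0.002,0,0,0,-1]'; python3 look.py sc9.png
```

```text
clock: 10.98
eef_pos: [0.5429, -0.0533, 0.1293]
orientation: [0.699, -0.699, -0.107, 0.107]
contact_force: [-0.4, -0.4, 0.2]
opening: -0.0004
clk 10.97 q [-0.22  0.37  1.72  0.    1.05 -0.53] world target [ 0.5389 -0.0414  0.128 ] tool shift [-0.0002  0.0013  0.0125]
turn [-0.0001  0.0001 -0.0001]
now housing [0.0002 0.086  0.1293] F_h [-0.45 -0.25  0.24] open -0.0004
```

View pics/sc9.png

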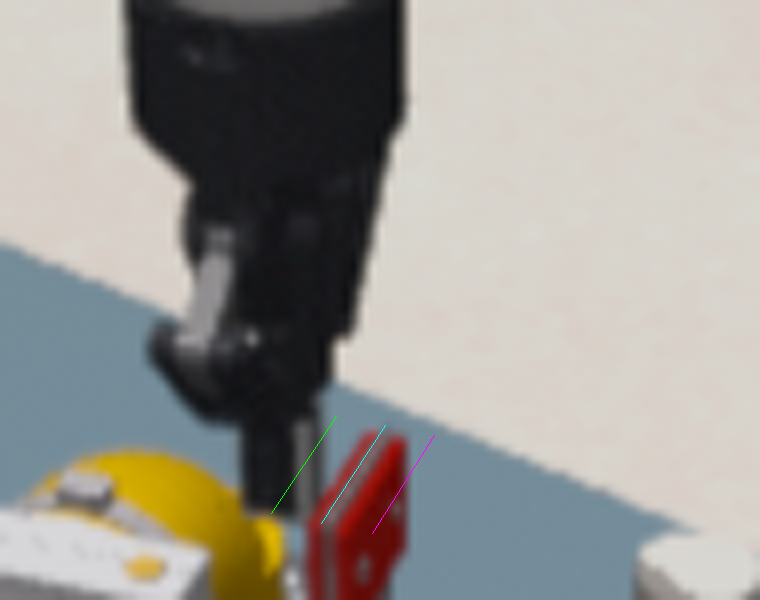

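Steel edge is now on the cyan (second click) line. Now the last step, slowly.

```bash
python3 -m crank '[0,0,0.002,0,0,0,-1, 0,0,0.004,0,0,0,-1, 0,0,0.006,0,0,0,-1, 0,0,0.007,0,0,0,-1, 0,0,0.008,0,0,0,-1, 0,0,0.009,0,0,0,-1, 0,0,0.01,0,0,0,-1, 0,0,0.01,0,0,0,-1]'; python3 -c "
from plan import *
goto([0,.0985,.128],target(1,'z'))"
```

```text
clock: 12.02
eef_pos: [0.5402, -0.0445, 0.1293]
orientation: [-0.699, 0.699, 0.107, -0.107]
contact_force: [1.3, -4.2, -1.7]
opening: 0.0001
clk 12.03 q [-0.21  0.37  1.73 -0.    1.04 -0.51] world target [ 0.5389 -0.0414  0.128 ] tool shift [-0.0003  0.0013  0.0033]
turn [ 0.0011  0.0001 -0.0001]
now housing [0.0003 0.0952 0.1293] F_h [ 0.   -4.41 -1.71] open 0.0001
```

```bash
python3 -m crank '[0,0,0.001,0,0,0,-1, 0,0,0.002,0,0,0,-1, 0,0,0.003,0,0,0,-1, 0,0,0.003,0,0,0,-1]'; python3 look.py sc10.png
```

```text
clock: 12.52
eef_pos: [0.5389, -0.0404, 0.1293]
orientation: [0.699, -0.699, -0.107, 0.107]
contact_force: [-0.0, -0.2, 0.1]
opening: -0.0002
clk 12.53 q [-0.2   0.36  1.73  0.    1.04 -0.51] world target [ 0.5389 -0.0414  0.128 ] tool shift [-0.0003  0.0013 -0.001 ]
turn [-0.0008  0.     -0.    ]
now housing [0.0003 0.0995 0.1293] F_h [-0.09 -0.21  0.13] open -0.0002
```

View pics/sc10.png

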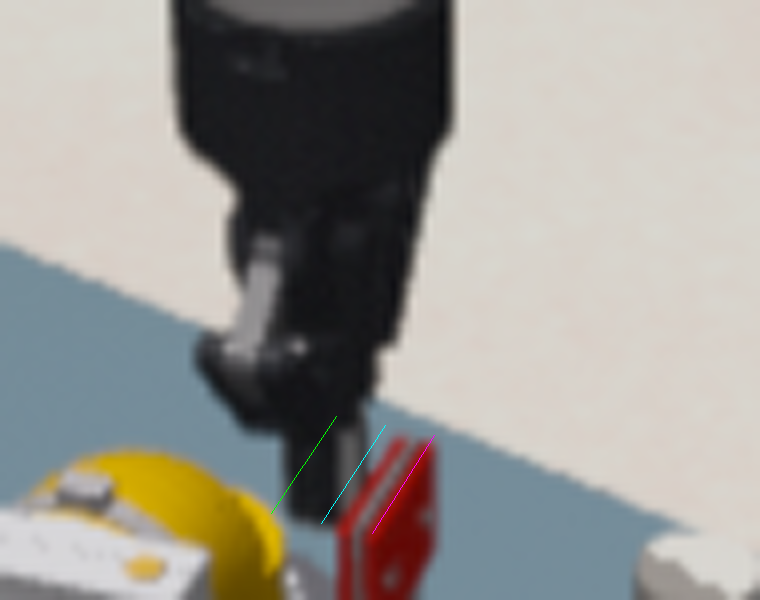

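The steel edge is at about 39 mm, just short of the magenta third-click line, so it's on the crest again. Nudging 1.5 mm.

```bash
python3 -m crank '[0,0,0.001,0,0,0,-1, 0,0,0.0015,0,0,0,-1, 0,0,0.0015,0,0,0,-1]'; python3 look.py sc11.png
```

```text
clock: 12.95
eef_pos: [0.5386, -0.0395, 0.1293]
orientation: [-0.699, 0.699, 0.107, -0.107]
contact_force: [0.2, -0.0, -0.2]
opening: 0.0004
clk 12.95 q [-0.2   0.36  1.73 -0.    1.04 -0.51] world target [ 0.5389 -0.0414  0.128 ] tool shift [-0.0003  0.0013 -0.0019]
turn [ 0.      0.0001 -0.0001]
now housing [0.0003 0.1004 0.1293] F_h [ 0.18 -0.07 -0.17] open 0.0004
```

View pics/sc11.png

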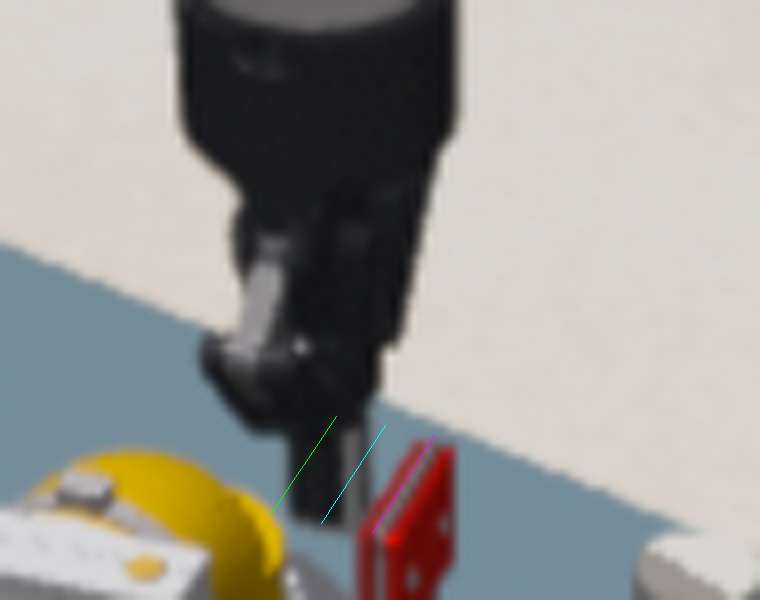

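The edge is now on the magenta third-click line. Backing off and rising.

```bash
python3 -m crank '[0,0,-0.012,0,0,0,-1, 0,0,-0.025,0,0,0,-1, 0,0,-0.025,0,0,0,-1, 0,-0.045,-0.025,0,0,0,-1, 0,-0.09,-0.025,0,0,0,-1, 0,-0.12,-0.025,0,0,0,-1, 0,-0.12,-0.025,0,0,0,-1]' && python3 -m crank '[0,0,0.05,0,0,0,-1, 0,0,0.1,0,0,0,-1, -0.01,0,0.15,0,0,0,-1, -0.02,0,0.2,0,0,0,-1, -0.04,0,0.25,0,0,0,-1, -0.06,0,0.3,0,0,0,-1, -0.08,0,0.35,0,0,0,-1, -0.1,0,0.4,0,0,0,-1]'; python3 -m crank '[0,0,0,0,0,0,-1, 0,0,0,0,0,0,-1]'
python3 - <<'E'
from fit import *
from plan import RH,O
print(read_state()["contact_force"])
F=grab_frame("top"); S=grab_frame("scene")
out=[]
for G,x0,y0 in((F,240,140),(S,195,110)):
    a=cv2.resize(G["frame"][y0:y0+65,x0:x0+65,::-1],None,fx=6,fy=6,interpolation=cv2.INTER_CUBIC)
    for g,c in ((.03,(255,255,0)),(.045,(255,0,255)),(.06,(0,255,0))):
        p=(proj(G,RH.apply([[.026,.078+g,.167],[-.026,.078+g,.167]])+O)-[x0,y0]+.5)*6
        cv2.line(a,*[tuple(int(v) for v in q) for q in p],c,1)
    out.append(a)
cv2.imwrite("pics/end.png",np.hstack(out))
cv2.imwrite("pics/endtop.png",np.hstack([f["frame"][110:290,150:440,::-1],F["frame"][110:290,150:440,::-1]]))
E
```

```text
clock: 13.88
eef_pos: [0.5479, -0.064, 0.252]
orientation: [-0.698, 0.7, 0.109, -0.106]
contact_force: [0.1, -0.6, -0.5]
opening: 0.0
clock: 14.88
eef_pos: [0.3287, 0.2887, 0.2481]
orientation: [-0.699, 0.699, 0.107, -0.108]
contact_force: [0.2, -0.4, -0.8]
opening: -0.0003
clock: 15.12
eef_pos: [0.3303, 0.2876, 0.2484]
orientation: [-0.698, 0.699, 0.107, -0.108]
contact_force: [0.8, 0.2, 0.1]
opening: 0.0001
[ 0.56849662 -0.1354014   0.30510538  0.01397613] 17.481250550567907
[[-0.4 -0.2]
 [ 0.1 -0.9]
 [-0.   0.7]
 [-0.3  0.8]
 [-0.2 -0.8]
 [-0.   0.8]
 [-2.6  0.1]
 [-0.7 -0.2]
 [-0.1 -0.3]
 [-0.2 -0.1]
 [-0.  -0.8]
 [-0.3 -0.7]]
jar [0.634 0.03  0.063]
flux [0.425 0.012 0.09 ]
solv [ 0.604 -0.275  0.107]
cutA [0.519 0.171 0.01 ]
cutB [0.435 0.189 0.01 ]
cutC [0.435 0.144 0.01 ]
[0.80665185 0.15997412 0.14916597]
```

View pics/end.png

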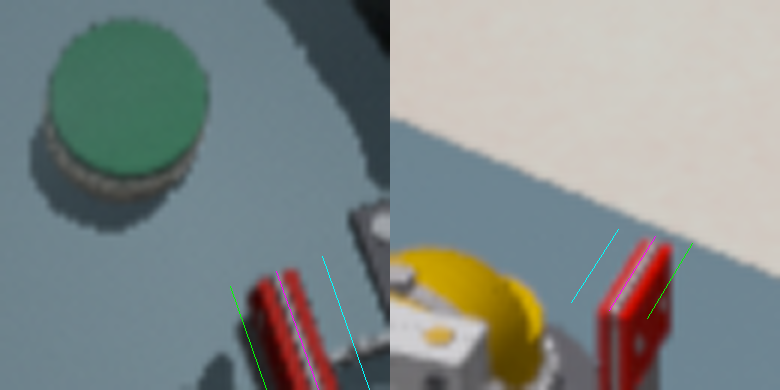

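View pics/endtop.png

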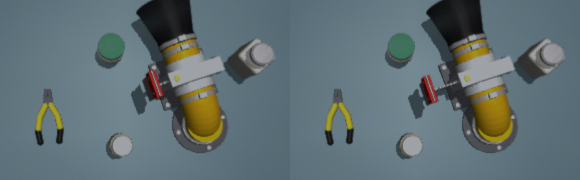

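Both cameras put the handle's steel edge on the 45 mm line (left (297,330), right (630,275)). The bottles, jar and cutters are unmoved, and the arm is clear and still.

```bash
python3 -c "
from workcell import hand_in
print(hand_in())"
```

```text
the job is handed in; nothing more can be done
None
```

I pushed the gate fully shut from the outer face, then opened it from the inner face to the third click, using the closed fingertips and never gripping the handle. I handed the job in at about 15 s; the hand-in gave no verdict.

- **Shut:** at the hard stop the finger stayed put while the force rose from 4 to about 12 N. The finger's position there matched the gate at 0, within about 1 mm.
- **Open:** I pushed slowly past each crest. It balanced near the crest before the second and third clicks, so I nudged it on by 1.5–2 mm each time until it snapped in.
- **Final check:** after the arm withdrew, both cameras showed the handle's steel edge on the 45 mm line, clearly away from the 30 and 60 mm lines. Before-and-after top views show the bottles, jar and cutters where they stood. The measured force was under 1 N, so the robot was touching nothing.
- **Disagreement:** in the scene camera the fingertips looked about 20 mm higher than the stated tool point. I did not find out why. I pushed at heights that would work either way, and the contact positions along the slide agreed with the model within about 1 mm.

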